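Index the column head and start its captive screw

TASK

The swing head of the column stand has been left parked to one side. Lift its sprung index plunger, swing the head round until the screw stands over the steel boss and let the plunger drop home in its hole, then push the captive wing screw down, find the start of the hidden thread and screw it home clockwise so that it stays down. Leave the beaker, jar and tray where they are.

Things in the scene. Friction and masses are not known exactly. Their poses are not given: they have to be found in the camera images.
- stand: fixed column stand: white square housing 230 x 230 mm, 36 mm high, with a grey round deck 40 mm above the table. Origin under its centre, on the table, on the pivot axis. In its frame the index hole lies 75 mm out along +x and the steel threaded boss 75 mm out along -x
- hole (a point): centre of the index hole, a gap of 11 mm for the 8 mm plunger pin in the raised aluminium index ring on the deck (ring radius 75 mm, 22 mm wide, 8 mm high, top 48 mm above the table). A long parking gap in the ring starts 0.78 rad anticlockwise (from above) of the hole; to leave it the pin must be lifted 8 mm
- pivot (a point): point on the pivot axis of the swing head, 62 mm above the table
- boss (a point): centre of the mouth of the steel boss (44 mm across) on the stand, 58 mm above the table. The thread is inside; its start is hidden, lies at an angle that differs from run to run, and repeats every half turn
- head (a joint): angle of the aluminium swing head (bar 200 x 50 x 12 mm, top 74 mm above the table), turning on the vertical pivot at its middle; rad, anticlockwise from above positive. 0 = plunger over the index hole and screw over the boss; parked at 0.88 to 1.3
- plunger (a joint): lift of the index plunger on the head, m, 0 = home (spring-loaded down: 5 N at 0, 7 N at 11 mm), 0.014 = upper stop. Its pin rests on top of the index ring at 0.0075
- plunger_knob (a point): centre of the black round plunger knob, 28 mm across, 26 mm high (13 mm either way), on a 10 mm neck above the head, 75 mm from the pivot; grip it from above. 98 mm above the table when home
- screw_push (a joint): how far the captive screw is pushed down, m; 0 = up. Sprung up: 2 N at 0, 7 N at 14 mm. Over the boss it stops on the thread's mouth at 0.004; only within 0.17 rad of the thread's start can it be pushed on, to 0.012 or more. Held at 0.012 to 0.013 there, turning it clockwise 0.7 to 1.4 rad draws it to 0.014 and a hard stop in turning; it then stays down
- screw_turn (a joint): turn of the wing knob on its screw, rad, clockwise from above positive, free in both directions while the screw is up; 0 = the wing lies along the head's bar
- screw_knob (a point): on the screw axis, 75 mm from the pivot, at the other end of the bar from the plunger, at the upper face of the knob's flange (black disc 52 mm across, 5 mm thick), 98 mm above the table when up. On it stands a wing 46 mm long (along this point's x), 14 mm wide, 25 mm high: grip its width from above, fingertips just over the flange, and press on the flange
- beaker: bystander: open glass beaker, 68 mm across, 75 mm high, origin under its centre
- jar: bystander: glass jar with a blue cap, 56 mm across, 85 mm high, origin under its centre
- tray: bystander: white three-part fittings tray 70 x 120 x 30 mm, origin under its centre

How it is judged:
By the outcome, as a careful person would: the job done as asked, in the order asked, and still so for the second after the job is handed in, with the robot touching nothing.
It also fails if it takes over 72 s, if anything falls off the work surface, if the arm or the gripper's body presses on something with over 40 N, if the wrist force passes 120 N, or if a joint passes its speed limit or range.

ROBOT

A 6-joint arm with a two-finger parallel gripper is mounted at the origin on the work surface. World frame = base frame: x ahead of the robot, y to its left, z up, the work surface at z = 0. Lengths are in m, angles in rad, forces in N, time in s.
With the tool pointing down it reaches from about 0.35 to 0.975 m from the base axis. Payload 4.9 kg.
Tool frame: the origin (TCP) lies midway between the tips of the shut fingers; the grasp point (between the pads) lies 19 mm behind it; z points along the fingers, y is the line along which they close (so a half turn about z gives the same grasp; the last joint's range is limited). The gripper opens to 85 mm and grips with 20 to 120 N. Pads are 22 mm wide; open, the fingers measure 114 mm over their backs; the gripper's body (76 mm by 85 mm) begins 54 mm behind the grasp point. The pads swing forward as they close: fully open they stand 13 mm farther back than shut.
Start: joints at [-1.248, 0.053, 1.613, -0, 1.476, -0.119], TCP at [0.267, -0.565, 0.231] pointing down, gripper open.
Joint ranges: [-3.01, 3.01], [-1.01, 2.22], [0.06, 2.58], [-1.02, 4.17], [0.09, 2.62], [-3.14, 3.14]. Speed limits (rad/s): [2.57, 2.57, 3.14, 3.14, 3.14, 3.14].

INTERFACE

Orientations are given as a rotation vector (axis times angle).
In Python, from station import ctrl, optics, job gives the robot as it stands.
- The arm moves only by the shell command python3 -m jog 'ROWS' [OPENING] [FORCE]. ROWS is JSON, a list of rows, each a list of 2 entries, a list of its own where there are three numbers: the shift along the tool's x, y, z in m, then the turn, a rotation vector about the tool's x, y, z in rad. A call has 1 to 5 rows; each row is the pose to reach, as a shift and turn from the pose commanded when the call began, along the tool's axes at that moment; what a row does not reach only later rows make up. A row lasts 1/10 s, in which the tool goes at most 50 mm and 8.59 degrees, less where a joint would pass 70% of its speed; a pose out of reach is approached as far as the arm can. A call with a gripper value outside its range is refused whole. OPENING is the opening, from 0 (shut) to 1 (fully open), set as the call begins (- or left out, the last holds). The fingers move at their own pace and stop on an object; FORCE is the grip in N (left out, the last holds). Time passes only in rows, so rows that repeat a pose let the fingers close. It gives the time, the measured TCP pose, the force, the opening and the grip force at its end, in the units of the state.
- ctrl.get_obs(): the state, without advancing time (a new reading comes with each control period).
- optics.get_image(name): name is "scene" or "top" or "wrist"; returns a dict with "image" (384x512x3 uint8, blue, green, red), "fx", "fy", "cx", "cy" (pixels), "D" ([k1, k2, p1, p2, k3] as OpenCV has them; the pictures are not rectified), "rvec" (rotation vector, rad) and "tvec" (3), from world to camera coordinates, as OpenCV has them; the wrist camera has in their place "mount" (4x4, takes a point from camera to tool coordinates, whose origin is the TCP and whose axes are the flange's). Camera axes: x right, y down, z forward; pixel columns grow to the right and rows downward; lengths in m; the calibration is good to about 2 mm. A picture is of the moment at which its call begins: read the wrist's pose just before it. There is no depth.
- job.finish_job(): hands the job in; it is judged then, once.
The state is a dict: "t": time; "q": joint angles; "dq": joint speeds; "effort": joint torques, N m; "tool_pos": TCP position; "tool_rot": TCP orientation; "contact_force": force on the tool from outside, world axes, zero at the start; "wrist_torque": the same for the moment, N m; "opening": finger opening in m; "grip_force": force on a finger pad.
Only numpy, scipy, OpenCV 4.12 (cv2) and the standard library are available. Lean on these libraries where they do the work, as an engineer would, in place of code of your own. Each camera call takes 0.05 s, during which the arm holds its last target. There are 200 camera calls.

## Working session

There is one attempt and no reset: what is moved stays moved. The work goes in short steps, Python scripts to look and compute and a shell command to move; the robot and the scene stay as the last step left them, time stands still between calls to the robot, and variables do not carry over. Pictures are saved under pics/ and viewed, at most 10 in all, crops included, and the job is handed in when it is done.

```bash
mkdir -p pics; ls
python3 - <<'E'
from station import ctrl, optics
import cv2,numpy as np
o=ctrl.get_obs(); print({k:np.round(v,3).tolist() for k,v in o.items()})
ims=[]
for n in ("scene","top"):
    d=optics.get_image(n); cv2.imwrite(f"pics/{n}0.png",d["image"])
    print(n,d["fx"],d["cx"],d["cy"],d["D"],d["rvec"],d["tvec"])
E
```

```text
pics
{'t': 0.0, 'q': [-1.248, 0.053, 1.614, -0.0, 1.476, -0.119], 'dq': [-0.001, -0.0, 0.0, -0.001, 0.0, -0.001], 'effort': [-0.001, -39.368, -37.018, -0.0, 0.007, -0.0], 'tool_pos': [0.267, -0.564, 0.23], 'tool_rot': [-3.063, -0.688, 0.0], 'contact_force': [-0.205, 0.144, 0.103], 'wrist_torque': [0.013, 0.043, 0.06], 'grip_force': 0.0, 'opening': 0.086}
scene 401.1044624573731 260.1738865526797 188.062660839625 [-0.12003032  0.          0.          0.          0.        ] [ 1.32159573  2.04418493 -1.00939322] [ 0.12335254 -0.26617226  1.33236409]
top 423.8604047237244 261.04122968342244 189.5845338737373 [-0.11184214  0.          0.          0.          0.        ] [ 2.16975494 -2.20346289  0.07622679] [0.09310135 0.56242258 0.81600449]
```

View pics/scene0.png

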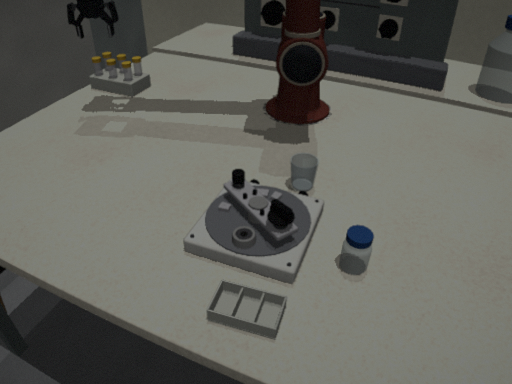

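View pics/top0.png

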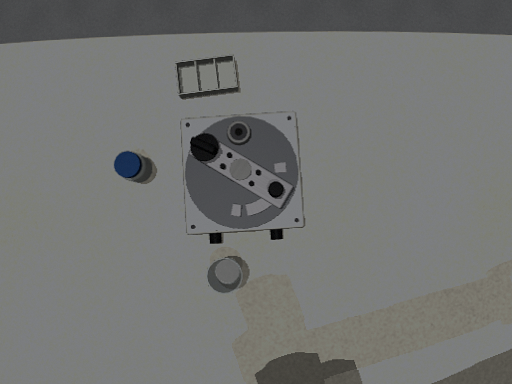

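Top view: boss (239,131), pivot cap (240,169), screw knob (205,147), plunger knob (276,189), stand corners (181,119), (297,112), (303,233), (187,235). Beaker at (228,272), jar at (128,164), tray at (208,76).

```bash
cat > h.py <<'E'
from station import ctrl, optics
import cv2,numpy as np
from scipy.spatial.transform import Rotation as R
def ray(d,px):
    K=np.array([[d["fx"],0,d["cx"]],[0,d["fy"],d["cy"]],[0,0,1]])
    u=cv2.undistortPoints(np.array([[px]],float),K,d["D"])[0,0]
    return np.array([u[0],u[1],1.])
def world(d,px,z,obs=None):
    r=ray(d,px)
    if "mount" in d:
        M=np.array(d["mount"]);Rt=R.from_rotvec(obs["tool_rot"]).as_matrix()
        o=Rt@M[:3,3]+obs["tool_pos"]; v=Rt@M[:3,:3]@r
    else:
        Rc=cv2.Rodrigues(np.array(d["rvec"]))[0]; o=-Rc.T@np.array(d["tvec"]).ravel(); v=Rc.T@r
    return o+v*(z-o[2])/v[2]
E
python3 - <<'E'
from h import *
d=optics.get_image("top")
P={n:world(d,p,z) for n,p,z in [("boss",(239,131),.058),("pivot",(240,169),.074),("screw",(205,147),.11),("plunger",(276,189),.111),
("c1",(181,115),.036),("c2",(297,112),.036),("c3",(303,233),.036),("c4",(184,235),.036),("jar",(128,164),.085),("beaker",(226,274),.0),("tray",(208,76),.03)]}
for n,p in P.items(): print(n,p.round(3))
print("centre",sum(P[c] for c in("c1","c2","c3","c4"))/4)
pv=P["pivot"]
for n in("boss","screw","plunger"):
    v=P[n]-pv; print(n,np.hypot(*v[:2]),np.arctan2(v[1],v[0]))
im=d["image"][95:255,165:325]; cv2.imwrite("pics/crop1.png",cv2.convertScaleAbs(cv2.resize(im,(600,600),interpolation=cv2.INTER_CUBIC),alpha=1.6))
o=ctrl.get_obs(); print(R.from_rotvec(o["tool_rot"]).as_matrix().round(3)); w=optics.get_image("wrist"); print(np.round(w["mount"],3))
E
```

```text
boss [0.673 0.125 0.058]
pivot [0.599 0.123 0.074]
screw [0.635 0.183 0.11 ]
plunger [0.558 0.058 0.111]
c1 [0.712 0.24  0.036]
c2 [0.714 0.011 0.036]
c3 [0.478 0.005 0.036]
c4 [0.477 0.234 0.036]
jar [0.61  0.329 0.085]
beaker [0.397 0.157 0.   ]
tray [0.793 0.187 0.03 ]
centre [0.59543259 0.12264809 0.036     ]
boss 0.07473309231957685 0.025052009450102337
screw 0.0699841578078367 1.0299197619989489
plunger 0.076276243136108 -2.133272080512665
[[ 0.904  0.428 -0.001]
 [ 0.428 -0.904  0.002]
 [ 0.    -0.002 -1.   ]]
[[-0.001 -0.947 -0.322  0.084]
 [ 1.    -0.001 -0.002 -0.   ]
 [ 0.001 -0.322  0.947 -0.142]
 [ 0.     0.     0.     1.   ]]
```

View pics/crop1.png

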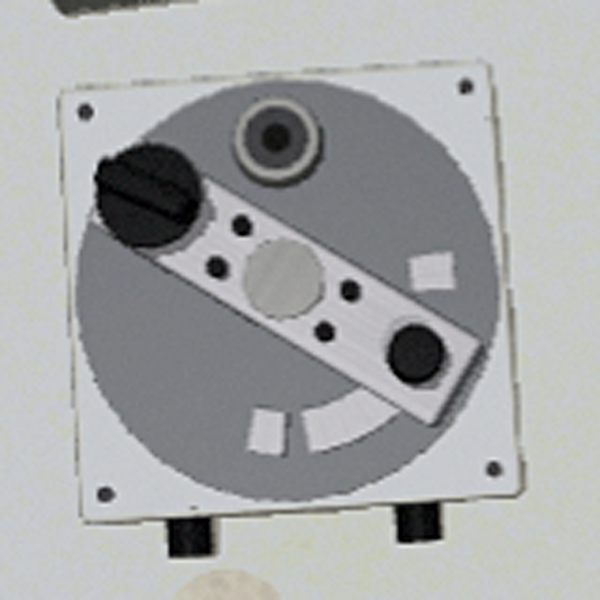

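The bar is parked in the long gap. The hole is the narrow gap at crop (295,430), opposite the boss. The wing lies roughly along the bar. The head angle is about 1.0 rad.

```bash
cat >> h.py <<'E'
def go(p,yaw,o=None):
    """shift and turn in tool axes to world TCP p, tool down, tool-x heading yaw"""
    o=o or ctrl.get_obs(); Rc=R.from_rotvec(o["tool_rot"])
    Rt=R.from_matrix(np.array([[np.cos(yaw),np.sin(yaw),0],[np.sin(yaw),-np.cos(yaw),0],[0,0,-1]]))
    print((Rc.inv().apply(np.array(p)-o["tool_pos"])).round(4),(Rc.inv()*Rt).as_rotvec().round(4))
E
python3 -m jog '[[[0.26,-0.22,0],[0,0,-0.285]],[[0.26,-0.22,0],[0,0,-0.285]],[[0.26,-0.22,0],[0,0,-0.285]],[[0.26,-0.22,0],[0,0,-0.285]],[[0.26,-0.22,0],[0,0,-0.285]]]' 0.7
python3 -c "
from h import *
go([.558,.058,.2],1.01)"
```

```text
t: 0.7
tool_pos: [0.371, -0.3355, 0.2311]
tool_rot: [2.937, 1.116, 0.0]
contact_force: [1.0, -0.0, -0.2]
opening: 0.0596
grip_force: 0.0
[ 0.4011 -0.1701  0.0312] [ 1.000e-04 -2.000e-04 -2.839e-01]
```

```bash
python3 -m jog '[[[0.40,-0.17,0.03],[0,0,-0.284]],[[0.40,-0.17,0.03],[0,0,-0.284]],[[0.40,-0.17,0.03],[0,0,-0.284]],[[0.40,-0.17,0.03],[0,0,-0.284]],[[0.40,-0.17,0.03],[0,0,-0.284]]]' >/dev/null
python3 -c "
from h import *
print(ctrl.get_obs()['tool_pos'])
go([.558,.058,.2],1.01)"
```

```text
[ 0.47782139 -0.1099446   0.21404606]
[ 0.1849 -0.0213  0.014 ] [ 0.0007 -0.0001  0.0007]
```

```bash
python3 -m jog '[[[0.05,-0.006,0.004],[0,0,0]],[[0.1,-0.012,0.008],[0,0,0]],[[0.14,-0.016,0.014],[0,0,0]],[[0.14,-0.016,0.014],[0,0,0]],[[0.14,-0.016,0.014],[0,0,0]]]'
python3 - <<'E'
from h import *
o=ctrl.get_obs(); d=optics.get_image("wrist"); cv2.imwrite("pics/w1.png",cv2.convertScaleAbs(d["image"],alpha=1.4))
go([.558,.058,.2],1.01,o)
np.save("w1.npy",np.r_[o["tool_pos"],o["tool_rot"]])
E
```

```text
t: 1.7
tool_pos: [0.538, 0.0159, 0.1995]
tool_rot: [-2.747, -1.524, 0.002]
contact_force: [-0.6, -0.7, 0.6]
opening: 0.0599
grip_force: 0.0
[ 0.0463 -0.0053 -0.0005] [-0.001   0.001   0.0029]
```

View pics/w1.png

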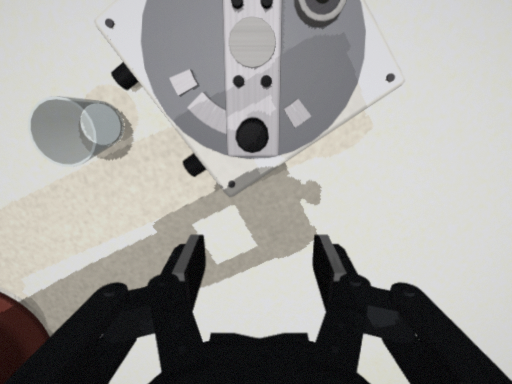

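Wrist view: plunger knob (252,134) and pivot cap (252,42), with the bar vertical, so the gripper yaw matches the bar.

Run:
```python
from h import *
w=np.load("w1.npy"); o={"tool_pos":w[:3],"tool_rot":w[3:]}
d=optics.get_image("wrist")
k=world(d,(252,133),.109,o); p=world(d,(252,42),.074,o); v=k-p
print(k,p,np.hypot(*v[:2]),np.arctan2(v[1],v[0]))
o=ctrl.get_obs(); print(o["tool_pos"]); yaw=np.arctan2(v[1],v[0])+np.pi; print(yaw)
go([k[0],k[1],.082],yaw,o)
```

```text
[0.56054311 0.06217054 0.109     ] [0.59891387 0.1241354  0.074     ] 0.07288318514971417 -2.1252386064388307
[0.5379719  0.01444555 0.20007761]
1.0163540471509624
[ 0.0525 -0.0063  0.1181] [ 0.      0.0004 -0.0063]
```

```bash
python3 -m jog '[[[0.045,-0.006,0.0],[0,0,-0.006]],[[0.052,-0.006,0.04],[0,0,-0.006]],[[0.052,-0.006,0.08],[0,0,-0.006]],[[0.052,-0.006,0.12],[0,0,-0.006]],[[0.052,-0.006,0.121],[0,0,-0.006]]]' 
python3 -c "
from h import *
go([.560,.0615,.0785],1.0163)"
```

```text
t: 2.3
tool_pos: [0.5557, 0.0611, 0.0729]
tool_rot: [-2.741, -1.523, 0.017]
contact_force: [-1.4, -0.1, -0.4]
opening: 0.06
grip_force: 0.0
[ 0.0026  0.0034 -0.0056] [-0.0104  0.0063 -0.0017]
```

```bash
python3 -m jog '[[[0,0,0],[0,0,0]],[[0,0,0],[0,0,0]]]' >/dev/null
python3 -c "
from h import *
go([.560,.0615,.0785],1.0163)"
```

```text
[-0.0015 -0.0023  0.0037] [ 0.0041 -0.0024 -0.0008]
```

```bash
python3 -m jog '[[[0,-0.001,0],[0,0,0]],[[0,-0.001,0],[0,0,0]],[[0,-0.001,0],[0,0,0]],[[0,-0.001,0],[0,0,0]],[[0,-0.001,0],[0,0,0]]]' 0.2 60
python3 -m jog '[[[0,0,0],[0,0,0]],[[0,0,0],[0,0,0]]]'
python3 -c "
from h import *
go([.560,.0615,.0785],1.0163)"
```

```text
t: 3.0
tool_pos: [0.5611, 0.0629, 0.0815]
tool_rot: [2.742, 1.529, 0.003]
contact_force: [-2.2, -0.1, 6.8]
opening: 0.0261
grip_force: 58.6
t: 3.2
tool_pos: [0.5611, 0.0629, 0.0815]
tool_rot: [2.742, 1.529, 0.003]
contact_force: [-1.8, -0.7, 5.8]
opening: 0.0261
grip_force: 58.6
[-0.0017 -0.0002  0.003 ] [ 0.0025 -0.001   0.0012]
```

```bash
python3 -m jog '[[[0,0,-0.006],[0,0,0]],[[0,0,-0.012],[0,0,0]],[[0,0,-0.0135],[0,0,0]],[[0,0,-0.0135],[0,0,0]]]'
python3 - <<'E'
from h import *
o=ctrl.get_obs(); c=np.array([.599,.124]); 
d=optics.get_image("wrist"); cv2.imwrite("pics/w2.png",d["image"])
p=o["tool_pos"]; x=R.from_rotvec(o["tool_rot"]).as_matrix()[:,0]; y0=np.arctan2(x[1],x[0]); v=p[:2]-c; print(p,y0,np.hypot(*v),np.arctan2(v[1],v[0])+np.pi)
for a in (.14,.28,.42,.56,.7,.84,.98):
    cs,s=np.cos(a),np.sin(a); q=c+np.array([[cs,s],[-s,cs]])@v
    go([q[0],q[1],p[2]],y0-a,o)
E
```

```text
t: 3.6
tool_pos: [0.5602, 0.0632, 0.0925]
tool_rot: [-2.744, -1.529, -0.002]
contact_force: [6.1, 1.9, -7.1]
opening: 0.0261
grip_force: 59.4
[0.56016671 0.06320478 0.09254841] 1.016674234124504 0.0721393337469154 1.0023663451758522
[ 0.0008 -0.0101 -0.    ] [ 0.0005 -0.0011  0.14  ]
[ 0.0031 -0.0199 -0.    ] [ 0.0004 -0.0012  0.28  ]
[ 0.0067 -0.0293 -0.    ] [ 3.0e-04 -1.2e-03  4.2e-01]
[ 0.0116 -0.0382 -0.    ] [ 3.0e-04 -1.2e-03  5.6e-01]
[ 0.0176 -0.0462 -0.    ] [ 2.0e-04 -1.2e-03  7.0e-01]
[ 0.0248 -0.0534 -0.    ] [ 1.0e-04 -1.3e-03  8.4e-01]
[ 0.0328 -0.0594  0.    ] [-0.     -0.0013  0.98  ]
```

```bash
python3 -m jog '[[[0.0004,-0.0074,0],[0,0,0.1]],[[0.0015,-0.0147,0],[0,0,0.2]],[[0.0033,-0.0219,0],[0,0,0.3]],[[0.0058,-0.0288,0],[0,0,0.4]],[[0.009,-0.0355,0],[0,0,0.5]]]'
python3 - <<'E'
from h import *
o=ctrl.get_obs(); c=np.array([.599,.124]); 
p=o["tool_pos"]; x=R.from_rotvec(o["tool_rot"]).as_matrix()[:,0]; y0=np.arctan2(x[1],x[0]); v=p[:2]-c; print(p,y0,np.hypot(*v),np.arctan2(v[1],v[0])+np.pi)
E
```

```text
t: 4.15
tool_pos: [0.5358, 0.0889, 0.0929]
tool_rot: [3.037, 0.795, 0.006]
contact_force: [9.4, -1.3, -8.1]
opening: 0.0262
grip_force: 59.6
[0.53583898 0.08886131 0.09292828] 0.5121952585935075 0.07227753667322409 0.5076939805828422
```

```bash
python3 -m jog '[[[0.001,-0.0074,0],[0,0,0.1]],[[0.0025,-0.0147,0],[0,0,0.2]],[[0.0043,-0.0219,0],[0,0,0.3]],[[0.0068,-0.0288,0],[0,0,0.4]],[[0.009,-0.0335,0],[0,0,0.47]]]' >/dev/null
python3 -m jog '[[[0,0,0],[0,0,0]]]'
python3 - <<'E'
from h import *
o=ctrl.get_obs(); c=np.array([.599,.124]); 
p=o["tool_pos"]; x=R.from_rotvec(o["tool_rot"]).as_matrix()[:,0]; y0=np.arctan2(x[1],x[0]); v=p[:2]-c; print(p,y0,np.hypot(*v),np.arctan2(v[1],v[0])+np.pi)
d=optics.get_image("wrist"); s=optics.get_image("top")
im=np.hstack([cv2.resize(d["image"][:192,128:384],(400,300)),cv2.resize(s["image"][95:245,170:320],(400,400))[:300]])
cv2.imwrite("pics/w3.png",cv2.convertScaleAbs(im,alpha=1.5))
E
```

```text
t: 4.75
tool_pos: [0.5272, 0.1211, 0.0928]
tool_rot: [3.136, 0.07, 0.006]
contact_force: [8.3, -6.0, -7.9]
opening: 0.0261
grip_force: 59.7
[0.52717007 0.12105259 0.09280216] 0.044949226963875384 0.07189037442464528 0.04101015720868473
```

View pics/w3.png

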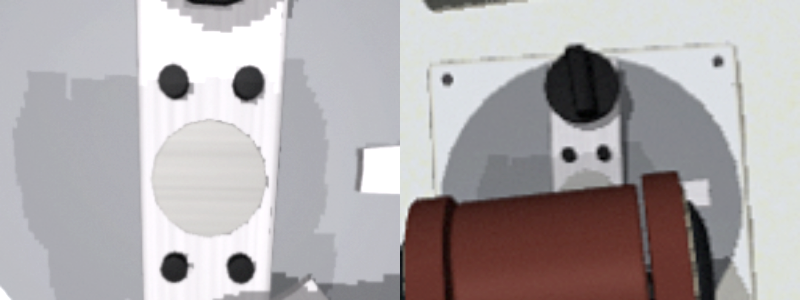

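```bash
python3 -m jog '[[[0.0008,-0.001,0.004],[0,0,0.01]],[[0.0008,-0.001,0.006],[0,0,0.01]],[[0.0008,-0.001,0.006],[0,0,0.01]]]'
python3 -m jog '[[[0,-0.0004,0],[0,0,0.005]],[[0,-0.0008,0],[0,0,0.01]],[[0,-0.0008,0],[0,0,0.01]]]'
```

```text
t: 5.15
tool_pos: [0.5272, 0.1215, 0.0862]
tool_rot: [3.137, 0.056, 0.002]
contact_force: [6.5, -6.7, -6.3]
opening: 0.0259
grip_force: 59.7
t: 5.45
tool_pos: [0.5272, 0.122, 0.0864]
tool_rot: [3.136, 0.041, 0.002]
contact_force: [5.6, -7.8, -6.3]
opening: 0.0262
grip_force: 59.7
```

```bash
python3 -m jog '[[[0,0.0006,0.003],[0,0,0]],[[0,0.0006,0.005],[0,0,0]],[[0,0.0006,0.005],[0,0,0]]]'
python3 -m jog '[[[0,0,0.002],[0,0,0]],[[0,0,0.002],[0,0,0]]]'
```

```text
t: 5.75
tool_pos: [0.5272, 0.1213, 0.0816]
tool_rot: [3.136, 0.042, 0.002]
contact_force: [5.3, -7.6, -6.5]
opening: 0.0259
grip_force: 59.8
t: 5.95
tool_pos: [0.5274, 0.1214, 0.0815]
tool_rot: [3.135, 0.042, 0.001]
contact_force: [-1.0, -8.3, 5.3]
opening: 0.026
grip_force: 60.9
```

The TCP is back at its home height of 0.0815 and the force sign has flipped at the stop, so the plunger is home in the hole. Releasing and retreating.

```bash
python3 -m jog '[[[0,0,0],[0,0,0]],[[0,0,0],[0,0,0]],[[0,0,0],[0,0,0]],[[0,0,0],[0,0,0]]]' 0.65
python3 -m jog '[[[0,0,-0.03],[0,0,0]],[[0,0,-0.08],[0,0,0]],[[0,0,-0.12],[0,0,-0.1]],[[0.03,0,-0.12],[0,0,-0.25]],[[0.06,0,-0.12],[0,0,-0.4]]]'
python3 -m jog '[[[0.02,0,0],[0,0,-0.14]],[[0.02,0,0],[0,0,-0.28]],[[0.02,0,0],[0,0,-0.42]],[[0.02,0,0],[0,0,-0.56]],[[0.02,0,0],[0,0,-0.7]]]' >/dev/null
python3 -m jog '[[[0,0,0],[0,0,-0.14]],[[0,0,0],[0,0,-0.28]],[[0,0,0],[0,0,-0.42]],[[0,0,0],[0,0,-0.56]],[[0,0,0],[0,0,-0.7]]]' >/dev/null
python3 -m jog '[[[0,0,0],[0,0,-0.14]],[[0,0,0],[0,0,-0.28]],[[0,0,0],[0,0,-0.42]],[[0,0,0],[0,0,-0.56]],[[0,0,0],[0,0,-0.7]]]' >/dev/null
python3 - <<'E'
from h import *
o=ctrl.get_obs(); print(o["tool_pos"],o["q"])
go([.64,.124,.22],.22+np.pi,o)
E
```

```text
t: 6.35
tool_pos: [0.5263, 0.1242, 0.0796]
tool_rot: [-3.141, -0.043, 0.001]
contact_force: [-0.4, -1.4, 0.3]
opening: 0.0557
grip_force: 0.0
t: 6.85
tool_pos: [0.5881, 0.1261, 0.2028]
tool_rot: [3.067, 0.676, 0.008]
contact_force: [-0.5, 1.0, -0.6]
opening: 0.0558
grip_force: 0.0
[0.60441117 0.13417187 0.19939035] [ 9.82984691e-02  6.04682616e-02  1.65856667e+00  2.57052481e-05
  1.42321395e+00 -8.63956993e-01]
[-0.035   0.012  -0.0206] [-2.000e-04 -7.000e-04 -8.285e-01]
```

```bash
python3 -m jog '[[[0,0,0],[0,0,-0.14]],[[0,0,0],[0,0,-0.28]],[[0,0,0],[0,0,-0.42]],[[0,0,0],[0,0,-0.56]],[[0,0,0],[0,0,-0.7]]]' >/dev/null
python3 -c "
from h import *
go([.72,.135,.2],.22+np.pi)"
```

```text
[-0.1152 -0.0097 -0.0007] [ 1.000e-04 -7.000e-04 -1.286e-01]
```

```bash
python3 -m jog '[[[-0.04,0,0],[0,0,-0.12]],[[-0.085,-0.005,0],[0,0,-0.12]],[[-0.115,-0.01,0],[0,0,-0.12]],[[-0.115,-0.01,0],[0,0,-0.12]],[[-0.115,-0.01,0],[0,0,-0.12]]]'
python3 - <<'E'
from h import *
o=ctrl.get_obs(); d=optics.get_image("wrist"); print(o["q"][5])
np.save("w2.npy",np.r_[o["tool_pos"],o["tool_rot"]])
im=cv2.resize(d["image"][:256,64:448],(768,512)); cv2.imwrite("pics/w4.png",cv2.convertScaleAbs(im,alpha=1.8))
E
```

```text
t: 9.35
tool_pos: [0.7199, 0.1339, 0.1986]
tool_rot: [0.322, -3.123, -0.0]
contact_force: [-0.0, 0.1, 0.4]
opening: 0.0556
grip_force: 0.0
-1.6937703092658345
```

View pics/w4.png

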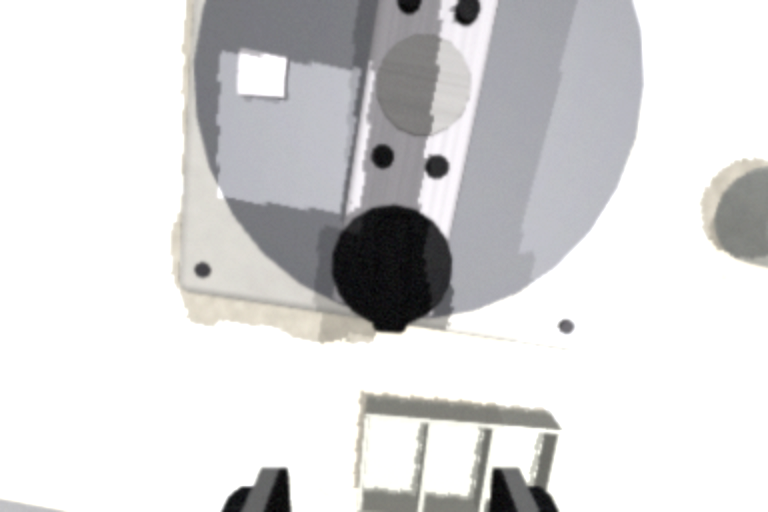

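The flange centre is at crop (392,264), full-frame about (260,132). The wing end pokes out at (389,325). I'll stretch the dark region to get the wing's direction.

Run:
```python
from h import *
d=optics.get_image("wrist")
g=cv2.cvtColor(d["image"],cv2.COLOR_BGR2GRAY)[92:176,215:305].astype(float)
print(np.percentile(g,[1,5,20,40,60]))
im=np.clip((g-5)*6,0,255).astype(np.uint8)
cv2.imwrite("pics/w5.png",cv2.resize(im,None,fx=6,fy=6,interpolation=cv2.INTER_CUBIC))
```

```text
[ 4.  7. 10. 53. 95.]
```

View pics/w5.png

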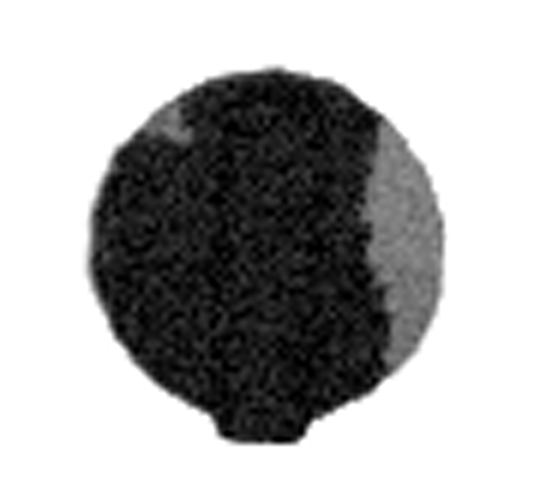

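Run:
```python
from h import *
w=np.load("w2.npy"); o={"tool_pos":w[:3],"tool_rot":w[3:]}
d=optics.get_image("wrist")
k=world(d,(259.5,132.8),.098,o); e=world(d,(258.8,165.8),.123,o); v=e-k
pv=world(d,(64+423/2,42),.074,o); u=k-pv
print(k,e,np.hypot(*v[:2]),np.arctan2(v[1],v[0])); print("pivot",pv,np.hypot(*u[:2]),np.arctan2(u[1],u[0]))
o=ctrl.get_obs(); print(o["tool_pos"])
go([k[0],k[1],.125],np.arctan2(v[1],v[0])+np.pi,o)
```

```text
[0.67265274 0.12553841 0.098     ] [0.69478082 0.12945619 0.123     ] 0.022472221018930462 0.17523423453582151
pivot [0.59725751 0.123968   0.074     ] 0.07541158207239479 0.020826028763720625
[0.71914183 0.13407759 0.19970965]
[0.0472 0.0011 0.0747] [ 0.0002 -0.0005  0.0304]
```

```bash
python3 -m jog '[[[0.04,0.001,0],[0,0,0.03]],[[0.047,0.001,0.03],[0,0,0.03]],[[0.047,0.001,0.065],[0,0,0.03]],[[0.047,0.001,0.09],[0,0,0.03]],[[0.047,0.001,0.0945],[0,0,0.03]]]' >/dev/null
python3 -m jog '[[[0,0,0],[0,0,0]],[[0,0,0],[0,0,0]]]'
python3 -c "
from h import *
go([.6727,.1255,.104],.175+np.pi)"
```

```text
t: 10.2
tool_pos: [0.6749, 0.1254, 0.1075]
tool_rot: [-0.275, 3.126, -0.0]
contact_force: [1.0, -0.4, -0.5]
opening: 0.0557
grip_force: 0.0
[0.0021 0.0005 0.0035] [-0.0003  0.0032  0.0004]
```

```bash
python3 -m jog '[[[0.0015,0,0.002],[0,0,0]],[[0.0015,0,0.002],[0,0,0]],[[0.0015,0,0.002],[0,0,0]],[[0.0015,0,0.002],[0,0,0]],[[0.0015,0,0.002],[0,0,0]]]' 0.05 60
python3 -m jog '[[[0,0,0],[0,0,0]],[[0,0,0],[0,0,0]]]'
python3 -c "
from h import *
go([.6727,.1255,.100],.175+np.pi)"
```

```text
t: 10.7
tool_pos: [0.6729, 0.1249, 0.1038]
tool_rot: [-0.275, 3.128, -0.0]
contact_force: [0.8, -1.8, 1.7]
opening: 0.0125
grip_force: 60.4
t: 10.9
tool_pos: [0.6728, 0.1249, 0.1035]
tool_rot: [-0.275, 3.128, -0.0]
contact_force: [1.3, -0.9, 2.2]
opening: 0.0126
grip_force: 60.5
[0.     0.0006 0.0035] [-0.0001  0.0011  0.0002]
```

```bash
python3 -m jog '[[[0,0,0.002],[0,0,0]],[[0,0,0.004],[0,0,0]],[[0,0,0.004],[0,0,0]]]'
python3 -m jog '[[[0,0,0.001],[0,0,0]],[[0,0,0.002],[0,0,0]],[[0,0,0.002],[0,0,0]]]'
```

```text
t: 11.2
tool_pos: [0.6729, 0.1249, 0.0999]
tool_rot: [-0.275, 3.128, -0.0]
contact_force: [0.3, -0.4, 4.6]
opening: 0.0124
grip_force: 61.1
t: 11.5
tool_pos: [0.6731, 0.1249, 0.0996]
tool_rot: [-0.275, 3.128, -0.0]
contact_force: [-3.0, -0.7, 11.8]
opening: 0.0123
grip_force: 61.9
```

```bash
python3 -m jog '[[[0,0,0.001],[0,0,0.06]],[[0,0,0.001],[0,0,0.12]],[[0,0,0.001],[0,0,0.18]],[[0,0,0.001],[0,0,0.24]],[[0,0,0.001],[0,0,0.3]]]'
```

```text
t: 12.0
tool_pos: [0.6733, 0.125, 0.0995]
tool_rot: [0.199, 3.133, 0.0]
contact_force: [-3.5, -2.3, 12.5]
opening: 0.0123
grip_force: 62.1
```

```bash
python3 -m jog '[[[0,0,0],[0,0,0.06]],[[0,0,0],[0,0,0.12]],[[0,0,0],[0,0,0.18]],[[0,0,0],[0,0,0.24]],[[0,0,0],[0,0,0.3]]]'
```

```text
t: 12.5
tool_pos: [0.6732, 0.125, 0.0995]
tool_rot: [0.665, 3.069, 0.0]
contact_force: [-4.7, -1.2, 15.5]
opening: 0.0125
grip_force: 62.2
```

```bash
python3 -m jog '[[[0,0,0],[0,0,0.06]],[[0,0,0],[0,0,0.12]],[[0,0,0],[0,0,0.18]],[[0,0,0],[0,0,0.24]],[[0,0,0],[0,0,0.3]]]'
```

```text
t: 13.0
tool_pos: [0.673, 0.1249, 0.0988]
tool_rot: [1.117, 2.935, 0.001]
contact_force: [-2.5, -0.8, 10.6]
opening: 0.0128
grip_force: 61.5
```

```bash
python3 -m jog '[[[0,0,0],[0,0,0.06]],[[0,0,0],[0,0,0.12]],[[0,0,0],[0,0,0.18]],[[0,0,0],[0,0,0.24]],[[0,0,0],[0,0,0.3]]]'
```

```text
t: 13.5
tool_pos: [0.6727, 0.1252, 0.0967]
tool_rot: [1.543, 2.736, 0.001]
contact_force: [-0.2, 0.6, 3.8]
opening: 0.0126
grip_force: 60.9
```

It started to drop at about 0.9 rad. I'll back off slightly and push down to about 12 mm.

```bash
python3 -m jog '[[[0,0,0],[0,0,-0.06]],[[0,0,0.001],[0,0,-0.12]],[[0,0,0.003],[0,0,-0.12]],[[0,0,0.005],[0,0,-0.12]],[[0,0,0.005],[0,0,-0.12]]]'
```

```text
t: 14.0
tool_pos: [0.6728, 0.1254, 0.0918]
tool_rot: [1.373, 2.825, 0.002]
contact_force: [-0.1, 0.9, 5.2]
opening: 0.013
grip_force: 61.0
```

```bash
python3 -m jog '[[[0,0,0.0007],[0,0,0]],[[0,0,0.0007],[0,0,0]]]'
python3 -m jog '[[[0,0,0],[0,0,0.05]],[[0,0,0],[0,0,0.1]],[[0,0,0],[0,0,0.15]],[[0,0,0],[0,0,0.2]],[[0,0,0],[0,0,0.25]]]'
python3 -c "
from station import ctrl
print(ctrl.get_obs()['wrist_torque'])"
```

```text
t: 14.2
tool_pos: [0.6728, 0.1254, 0.0915]
tool_rot: [1.373, 2.825, 0.002]
contact_force: [-0.5, 0.1, 5.3]
opening: 0.0127
grip_force: 61.2
t: 14.7
tool_pos: [0.6727, 0.1252, 0.0914]
tool_rot: [1.717, 2.63, 0.001]
contact_force: [-0.5, 0.6, 5.2]
opening: 0.0125
grip_force: 61.1
[0.0244589  0.21193459 0.07986307]
```

```bash
python3 -m jog '[[[0,0,0],[0,0,0.06]],[[0,0,0],[0,0,0.12]],[[0,0,0],[0,0,0.18]],[[0,0,0],[0,0,0.24]],[[0,0,0],[0,0,0.3]]]'
python3 -c "
from station import ctrl
print(ctrl.get_obs()['wrist_torque'])"
```

```text
t: 15.2
tool_pos: [0.6726, 0.1252, 0.0914]
tool_rot: [2.092, 2.344, 0.001]
contact_force: [-1.1, 0.5, 6.2]
opening: 0.0127
grip_force: 61.1
[-0.01794567  0.20904151 -0.0087894 ]
```

```bash
python3 -m jog '[[[0,0,0.0003],[0,0,0.06]],[[0,0,0.0003],[0,0,0.12]],[[0,0,0.0003],[0,0,0.18]],[[0,0,0.0003],[0,0,0.24]],[[0,0,0.0003],[0,0,0.3]]]'
python3 -c "
from station import ctrl
print(ctrl.get_obs()['wrist_torque'])"
```

```text
t: 15.7
tool_pos: [0.6725, 0.1252, 0.091]
tool_rot: [-2.418, -2.005, -0.001]
contact_force: [-1.4, 0.4, 5.3]
opening: 0.0124
grip_force: 61.1
[0.02568221 0.28928406 0.03187722]
```

```bash
python3 -m jog '[[[0,0,0],[0,0,0.06]],[[0,0,0],[0,0,0.12]],[[0,0,0],[0,0,0.18]],[[0,0,0],[0,0,0.24]]]'
python3 -c "
from station import ctrl
o=ctrl.get_obs();print(o['wrist_torque'],o['q'][5])"
```

```text
t: 16.1
tool_pos: [0.6724, 0.1252, 0.0909]
tool_rot: [-2.641, -1.701, -0.0]
contact_force: [-1.3, 0.8, 5.4]
opening: 0.0125
grip_force: 61.1
[0.01437214 0.27247414 0.02512696] 0.501416311438016
```

```bash
python3 -m jog '[[[0,0,0.0002],[0,0,0.06]],[[0,0,0.0002],[0,0,0.12]],[[0,0,0.0002],[0,0,0.18]],[[0,0,0.0002],[0,0,0.18]]]'
python3 -c "
from station import ctrl
o=ctrl.get_obs();print(o['wrist_torque'],o['q'][5])"
```

```text
t: 16.5
tool_pos: [0.6723, 0.1252, 0.0904]
tool_rot: [-2.781, -1.46, -0.0]
contact_force: [-0.9, 0.9, 5.4]
opening: 0.0128
grip_force: 61.0
[ 0.10687121  0.2374706  -0.02280171] 0.6793346626230901
```

```bash
python3 -m jog '[[[0,0,0],[0,0,0.06]],[[0,0,0],[0,0,0.12]],[[0,0,0],[0,0,0.18]],[[0,0,0],[0,0,0.18]]]'
python3 -c "
from station import ctrl
o=ctrl.get_obs();print(o['wrist_torque'],o['q'][5])"
```

```text
t: 16.9
tool_pos: [0.6723, 0.1252, 0.0901]
tool_rot: [-2.901, -1.205, 0.0]
contact_force: [-0.4, 1.0, 5.5]
opening: 0.0126
grip_force: 60.9
[ 0.14823507  0.2422294  -0.05232748] 0.8582146675824964
```

```bash
python3 -m jog '[[[0,0,0],[0,0,0.06]],[[0,0,0],[0,0,0.12]],[[0,0,0],[0,0,0.18]],[[0,0,0],[0,0,0.18]]]'
python3 - <<'E'
from station import ctrl,optics
import cv2,numpy as np
o=ctrl.get_obs();print(o['wrist_torque'],o['q'][5])
d=optics.get_image("scene");a=cv2.resize(d["image"][150:270,180:340],(533,400),interpolation=cv2.INTER_CUBIC)
w=optics.get_image("wrist")["image"][130:330,156:356]; w=cv2.resize(w,(267,267)); w=np.vstack([w,np.zeros((133,267,3),np.uint8)])
cv2.imwrite("pics/s2.png",cv2.convertScaleAbs(np.hstack([a,w]),alpha=2))
E
```

```text
t: 17.3
tool_pos: [0.6722, 0.1259, 0.0901]
tool_rot: [-2.995, -0.941, -0.0]
contact_force: [-1.8, 3.7, 5.6]
opening: 0.0129
grip_force: 61.0
[ 0.59848802  0.32966863 -0.02756483] 1.0371994466006724
```

View pics/s2.png

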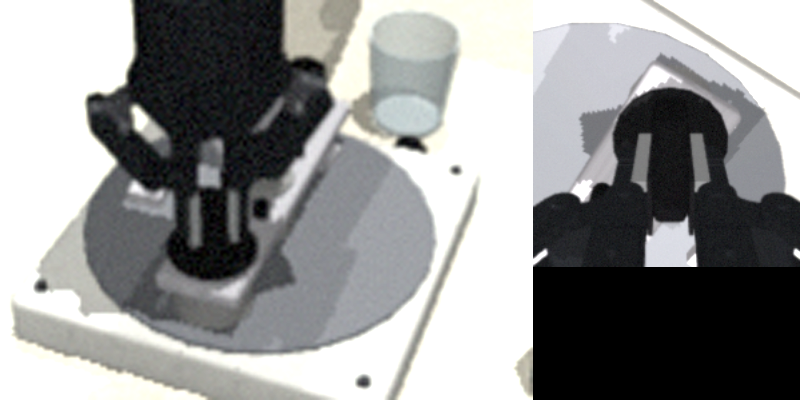

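The screw is down on the head and the wing is gripped. There is no hard stop yet, so I'll keep turning in small amounts while watching torque.

```bash
python3 -m jog '[[[0,0,0],[0,0,0.05]],[[0,0,0],[0,0,0.1]],[[0,0,0],[0,0,0.1]],[[0,0,0],[0,0,0.1]]]'
python3 -c "
from h import *
o=ctrl.get_obs();print(o['wrist_torque'],o['q'][5],o['effort'][5]); x=R.from_rotvec(o['tool_rot']).as_matrix()[:,0]; print(np.arctan2(x[1],x[0]))"
```

```text
t: 17.8
tool_pos: [0.6722, 0.126, 0.0901]
tool_rot: [-3.038, -0.794, -0.0]
contact_force: [-2.0, 4.8, 5.3]
opening: 0.0128
grip_force: 61.1
[0.66473376 0.31760081 0.44696666] 1.134963648947174 0.474589504301548
0.5113156300797861
```

```bash
python3 -m jog '[[[0,0,0],[0,0,0.05]],[[0,0,0],[0,0,0.1]],[[0,0,0],[0,0,0.1]]]'
python3 -c "
from h import *
o=ctrl.get_obs();print(o['wrist_torque'],o['q'][5],o['effort'][5]); x=R.from_rotvec(o['tool_rot']).as_matrix()[:,0]; print(np.arctan2(x[1],x[0]))"
```

```text
t: 18.1
tool_pos: [0.6722, 0.1261, 0.0901]
tool_rot: [-3.074, -0.644, 0.0]
contact_force: [-2.0, 3.3, 4.7]
opening: 0.0126
grip_force: 63.6
[0.63803396 0.25034618 1.22068911] 1.2335429652460606 1.3978148996829987
0.4132582973877824
```

Torque has climbed to 1.2 N·m with no further descent, so it is at the hard stop. Releasing.

```bash
python3 -m jog '[[[0,0,0],[0,0,0]],[[0,0,0],[0,0,0]],[[0,0,0],[0,0,0]],[[0,0,0],[0,0,0]]]' 0.6
python3 -m jog '[[[0,0,-0.03],[0,0,0]],[[0,0,-0.07],[0,0,0]],[[0,0,-0.11],[0,0,0]],[[-0.04,0,-0.11],[0,0,0]],[[-0.08,0,-0.11],[0,0,0]]]'
python3 -m jog '[[[-0.03,0,0],[0,0,0]],[[-0.06,0,0],[0,0,0]],[[-0.06,0,0],[0,0,0]]]'
python3 - <<'E'
from station import optics
import cv2,numpy as np
d=optics.get_image("scene");a=cv2.resize(d["image"][150:270,180:340],(533,400),interpolation=cv2.INTER_CUBIC)
w=optics.get_image("top")["image"][95:245,165:315]; w=cv2.resize(w,(267,267)); w=np.vstack([w,np.zeros((133,267,3),np.uint8)])
cv2.imwrite("pics/s3.png",cv2.convertScaleAbs(np.hstack([a,w]),alpha=2))
E
```

```text
t: 18.5
tool_pos: [0.6721, 0.1245, 0.0892]
tool_rot: [3.077, 0.634, -0.001]
contact_force: [0.3, 0.6, 0.8]
opening: 0.0517
grip_force: 0.0
t: 19.0
tool_pos: [0.5997, 0.0929, 0.2024]
tool_rot: [3.076, 0.635, 0.007]
contact_force: [0.0, -0.2, -0.6]
opening: 0.0517
grip_force: 0.0
t: 19.3
tool_pos: [0.5412, 0.0685, 0.1992]
tool_rot: [3.077, 0.633, -0.003]
contact_force: [0.3, -0.6, -1.3]
opening: 0.0511
grip_force: 0.0
```

View pics/s3.png

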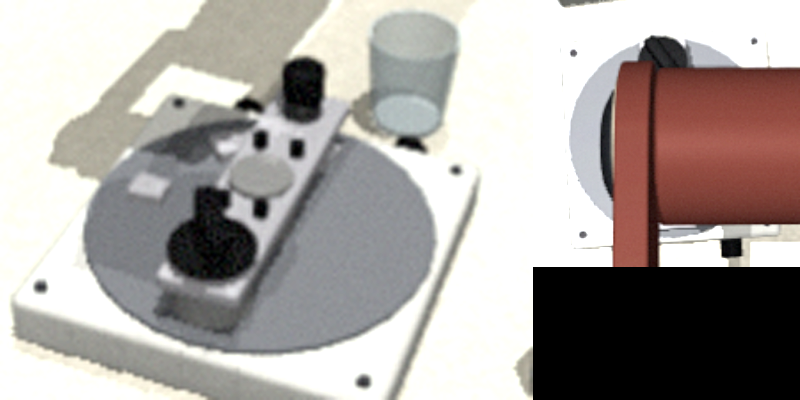

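The flange centre is at crop (211,248) and the plunger knob at (303,88). I'll check both heights against the calibration.

Run:
```python
from h import *
d=optics.get_image("scene"); K=np.array([[d["fx"],0,d["cx"]],[0,d["fy"],d["cy"]],[0,0,1]])
P=np.array([[.6735,.1255,.098],[.6735,.1255,.084],[.5235,.1225,.111],[.5235,.1225,.119]])
q=cv2.projectPoints(P,np.array(d["rvec"]),np.array(d["tvec"]),K,d["D"])[0][:,0]
print(((q-[180,150])*533/160).round(0)); print(ctrl.get_obs()["t"])
```

```text
[[210. 223.]
 [210. 242.]
 [309.  64.]
 [309.  54.]]
19.45
```

The flange is down (row 248; 242 predicted when down, 223 when up) and the plunger is home. Handing in.

```bash
python3 -c "
from station import job
print(job.finish_job())"
```

```text
the job is handed in; nothing more can be done
None
```

I lifted the plunger, swung the head round, and let the plunger drop home in its hole; the wing screw is screwed down to its hard stop and stayed down after release. The arm kept clear of the beaker, jar and tray, and I handed the job in at 19.45 s of the 72 s allowed; no verdict came back.

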